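Change the fly bench over to the reserve gas line

ROBOT

A 6-joint arm with a two-finger parallel gripper is mounted at the origin on the work surface. World frame = base frame: x ahead of the robot, y to its left, z up, the work surface at z = 0. Lengths are in m, angles in rad, forces in N, time in s.
With the tool pointing down it reaches from about 0.375 to 0.925 m from the base axis. Payload 5.7 kg.
Tool frame: the origin (TCP) lies midway between the tips of the shut fingers; the grasp point (between the pads) lies 19 mm behind it; z points along the fingers, x is the direction in which the jaws open and shut, and the axes are right-handed (so a half turn about z gives the same grasp; the last joint's range is limited). The gripper opens to 88 mm and grips with 3 to 60 N. Pads are 20 mm wide; open, the fingers measure 115 mm over their backs; the gripper's body (75 mm by 178 mm) begins 61 mm behind the grasp point.
Start: joints at [-1.301, 0.359, 1.51, -0, 1.272, -0.115], TCP at [0.225, -0.556, 0.223] pointing down, gripper open.
Joint ranges: [-2.97, 2.97], [-1.01, 2.36], [0.21, 2.38], [-0.96, 4.11], [0.2, 2.71], [-2.98, 2.98]. Speed limits (rad/s): [2.39, 2.39, 3.14, 3.14, 3.14, 3.14].

INTERFACE

Orientations are given as a unit quaternion [x, y, z, w].
In Python, from bench import move_ptp, servo_line, goto_joints, move_gripper, sleep, inverse_kinematics, capture, PlanningError, close_job, spot_in, silhouettes, current_clock, current_joint_pos, current_qvel, current_joint_torque, current_position, current_orientation, current_force, current_torque, current_finger_gap gives the robot as it stands. Calls block until the motion is done:
- move_ptp(position, orientation): joint-space move of the TCP to a pose.
- servo_line(position, orientation=None, rate=0.15, contact_N=None): straight line of the TCP; orientation=None keeps the orientation; rate is the mean speed in m/s. With contact_N (N) it stops when the force on the tool has changed by that much, and returns True; else False.
- goto_joints(angles): joint-space move.
- move_gripper(opening): finger opening in m; the grip force is fixed at half the most; returns when the fingers have stopped.
- sleep(seconds).
- inverse_kinematics(position, orientation): joint angles nearest the present ones, or None.
- capture(name): name is "scene" or "top"; returns a dict with "image" (400x640x3 uint8, blue, green, red), "range_z" (400x640 float32, m along the optical axis (not along the pixel's ray), 0 where there is no reading), "intrinsics" (3x3 intrinsics, pixels), "k1" (the pictures are not rectified: a ray, as slopes to the right and down, at radius r is drawn at 1 + k1 r^2 times it, then the intrinsics apply), "R" (3x3) and "t" (3): a world point X has camera coordinates R X + t. Camera axes: x right, y down, z forward; pixel columns grow to the right and rows downward; lengths in m; the calibration is good to about 2 mm. A picture is of the moment at which its call begins.
A pose or a line that the arm cannot do raises PlanningError and nothing moves.
- close_job(): hands the job in, once; it reports no verdict.
Trained networks look in the newest picture that a camera, given by its name, has taken for a name from the list of things; names that differ only in an ending like _2 or _b are one class to them, and where a whole thing is asked for, a point or a joint stands for the part that bears it (a point fixed in the world has none). Each returns a list of dicts, best first, with "conf" (0 to 1); they miss things now and then, are a little off and sometimes report something else, mostly with a low value. They report only what shows in the picture. A call takes as long as a camera call.
- spot_in(camera, query): "xy" ([column, row] in pixels, amid what is visible of it).
- silhouettes(camera, query): "region" (400x640 bool, what is visible of it) and "xy" ([column, row] in pixels, amid what is visible of it).
Readings, each from a call of its own:
- current_clock(): time.
- current_joint_pos(): joint angles.
- current_qvel(): joint speeds.
- current_joint_torque(): joint torques, N m.
- current_position(): TCP position.
- current_orientation(): TCP orientation.
- current_force(): force on the tool from outside, world axes, zero at the start.
- current_torque(): the same for the moment, N m.
- current_finger_gap(): finger opening in m.
Only numpy, scipy, OpenCV 4.12 (cv2) and the standard library are available. Lean on these libraries where they do the work, as an engineer would, in place of code of your own. Each camera call takes 0.05 s, during which the arm holds its last target.

TASK

The gas bottle feeding the fly bench is nearly empty, so change over to the reserve on the bench manifold: push the handle of the valve that is open (it lies along its pipe) shut until it sits firmly against its stop, and only then push the other, shut valve's handle open until it sits firmly against its stop. Push, do not grip: the handles drag a little, so press each home on its stop with about 15 N (10 at least, never over 25), then let go, and leave the vials, the flask and the tape roll as they stand.

Things in the scene. Friction and masses are not known exactly. Their poses are not given: they have to be found in the camera images.
- manifold: Gas changeover manifold on an aluminium plate 350 x 340 x 8 mm, fixed to the bench. Origin: bench plane, midway between the valves. x runs along its two parallel copper legs (19 mm pipes) to their inlet ends, z up. Legs: 95 mm either side in y, 45 mm above the bench; at x = -145 mm they join a cross pipe of that height with a pressure gauge at its middle, top 115 mm up.
- handle_running: Handle of the ball valve of the line in use, in one of the two legs (either side); starts open or nearly so. Origin on the vertical stem it turns about (45 mm up, on the pipe); its y axis points out along the handle. It lies along the manifold's +y (across the pipe) when shut, along -x when open: opening is a quarter turn counter-clockwise seen from above, between hard stops.
- handle_reserve: Handle of the reserve line's ball valve, in the other leg: the same valve, axes and directions; starts shut or nearly so. On both valves the head stands a few degrees off square: at a stop the handle may lie up to 0.12 rad (7 degrees) either side of square to, or in line with, the pipe, differently each time. The stop can only be felt.
- grip_running (a point): Point in the middle of the running valve's handle sleeve, 80 mm from the stem, 91.5 mm above the bench. The handle is a flat steel bar with a black sleeve, 43 to 105 mm from the stem, 22 mm wide, 11 mm high, clear of the pipe below by about 30 mm. While it moves it drags with about 5 N here; it stays where it is left.
- grip_reserve (a point): The same point on the reserve valve's handle.
- vial0: Loose plugged glass vial, 27 mm thick, 108 mm tall, standing on the manifold plate between the legs, behind the valves. Origin under its centre.
- vial1: The same kind of vial, standing on the bench to the left of the manifold.
- vial2: The same kind of vial, standing on the bench to the right, nearer the robot.
- flask: Stoppered conical glass flask, 76 mm wide, 118 mm tall, standing on the bench to the right of the manifold. Origin under its centre.
- tape_roll: White ring of sealing tape, 48 mm across, 13 mm high, lying on the manifold plate behind the valves.

How it is judged:
On the way, in this order (a step that is already met when the one before it is completed fails the run):
1. the running valve's handle, across its pipe, is pressed on its shut stop while the reserve valve is still shut (angle between the y axis of handle_running and the y axis of manifold, either way round below 0.16 rad and contact force between the fingers and handle_running above 10 N and angle between the y axis of handle_reserve and the y axis of manifold, either way round below 0.35 rad), for 0.2 s.
2. the reserve valve's handle, along its pipe, is pressed on its open stop (angle between the y axis of handle_reserve and the x axis of manifold, either way round below 0.16 rad and contact force between the fingers and handle_reserve above 10 N and angle between the y axis of handle_running and the y axis of manifold, either way round below 0.16 rad), for 0.2 s.
At the end, for the whole second after the job is handed in: The running valve's handle lies shut, across its pipe, and the reserve valve's handle lies open, along its pipe, each within 0.16 rad of the manifold's axes (the stops lie within 0.12 rad of them), both at rest (angle between the y axis of handle_running and the y axis of manifold, either way round below 0.16 rad and angle between the y axis of handle_reserve and the x axis of manifold, either way round below 0.16 rad and angular speed of each of handle_running, handle_reserve below 0.05 rad/s); the robot touches nothing.
It fails at once if a handle is pushed or squeezed with more than 25 N (contact force between any of the arm, the fingers and handle_running above 25 N or contact force between any of the arm, the fingers and handle_reserve above 25 N).
It fails at once if a vial, the flask or the tape roll is shifted by more than 15 mm or tipped (distance of any of vial0, vial1, vial2, flask, tape_roll from where it was at the start of the episode above 0.015 m or angle between any of vial0, vial1, vial2, flask's own z axis and vertical above 0.35 rad).
It also fails if it takes over 67 s, if anything falls off the work surface, if the arm or the gripper's body presses on something with over 40 N, if the wrist force passes 120 N, or if a joint passes its speed limit or range.

## Working session

There is one attempt and no reset: what is moved stays moved. The work goes in short steps, each a Python script; the robot and the scene stay as the last script left them, time stands still between calls to the robot, and variables do not carry over. Pictures are saved under pics/ and viewed, and the job is handed in when it is done.

```bash
ls; mkdir -p pics; python3 - <<'E'
from bench import *
import cv2,numpy as np
print(current_clock(),current_position(),current_orientation(),current_finger_gap())
for n in("scene","top"):
    c=capture(n); cv2.imwrite(f"pics/{n}0.png",c["image"]); print(n,c["intrinsics"],c["k1"],c["R"],c["t"])
    np.savez(f"{n}0.npz",**{k:np.array(v) for k,v in c.items()})
    for q in("manifold","handle_running","handle_reserve","vial0","flask","tape_roll"):
        print(q,[(np.round(d["xy"]),round(d["conf"],2)) for d in spot_in(n,q)][:5])
print(current_clock())
E
```

```text
pics
0.0 [ 0.22502971 -0.55546342  0.2218307 ] [ 8.29270387e-01 -5.58846852e-01 -6.92440035e-04 -5.84155552e-04] 0.08778850764563462
scene [[414.39649551   0.         314.23080725]
 [  0.         414.39649551 190.53509988]
 [  0.           0.           1.        ]] -0.07904344906379676 [[-0.50133577  0.86521398  0.0081984 ]
 [ 0.45061535  0.26916792 -0.85117239]
 [-0.738653   -0.42302884 -0.52482221]] [ 0.26641578 -0.16467115  1.24650985]
manifold [(array([292., 253.]), 0.57)]
handle_running [(array([225., 264.]), 0.68), (array([271., 179.]), 0.64), (array([405., 304.]), 0.2)]
handle_reserve [(array([364., 233.]), 0.81)]
vial0 [(array([408., 304.]), 0.84), (array([258., 246.]), 0.79)]
flask []
tape_roll [(array([228., 263.]), 0.65)]
top [[464.64854419   0.         326.85071507]
 [  0.         464.64854419 205.26702195]
 [  0.           0.           1.        ]] -0.1242471680637919 [[ 0.01252898 -0.99987046  0.01010355]
 [-0.98947365 -0.01385429 -0.14404847]
 [ 0.14416979 -0.00819241 -0.98951905]] [0.01326214 0.56486036 1.04743852]
manifold [(array([340., 199.]), 0.76)]
handle_running [(array([379., 217.]), 0.95)]
handle_reserve [(array([280., 183.]), 0.96)]
vial0 [(array([429., 285.]), 0.68), (array([345., 148.]), 0.54), (array([231., 153.]), 0.52)]
flask [(array([446., 184.]), 0.66)]
tape_roll [(array([365., 150.]), 0.76)]
0.7
```

View pics/top0.png

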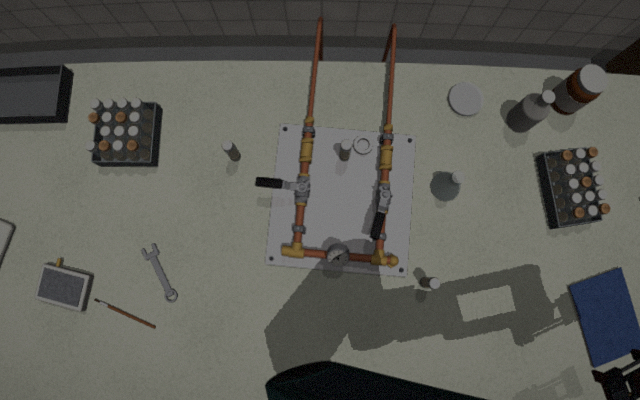

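View pics/scene0.png

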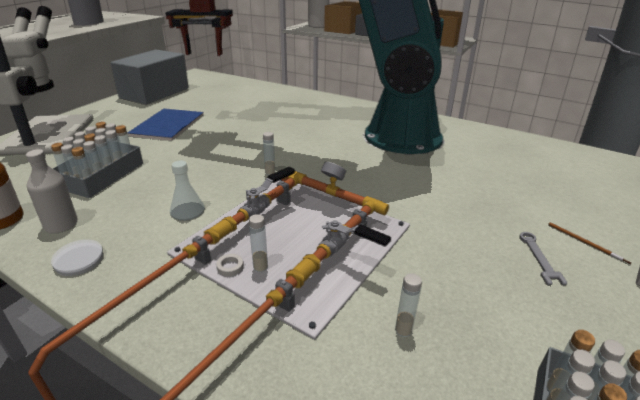

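The top view shows the running valve on the right leg, with its handle toward the robot at about (379,217). The reserve valve is on the left leg, with its handle to the left at about (270,183). vial0 is at (345,150), the tape at (363,146), the flask at (446,184), vial2 at (429,283) and vial1 at (231,152). Next I'll compute positions.

```bash
cat > h.py <<'E'
import numpy as np,cv2
from bench import *
def ray(c,px):
    px=np.asarray(px,float).reshape(-1,1,2)
    d=np.array([float(c["k1"]),0,0,0,0])
    n=cv2.undistortPoints(px,np.array(c["intrinsics"]),d).reshape(-1,2)
    return np.c_[n,np.ones(len(n))]
def on_plane(c,px,z):
    R=np.array(c["R"]);o=-R.T@np.array(c["t"]);D=ray(c,px)@R
    s=(z-o[2])/D[:,2]
    return o+D*s[:,None]
def cloud(c,mask):
    v,u=np.nonzero(mask&(c["range_z"]>0)); P=ray(c,np.c_[u,v])*c["range_z"][v,u][:,None]
    return (P-np.array(c["t"]))@np.array(c["R"])
E
python3 - <<'E'
from h import *
np.set_printoptions(precision=4,suppress=True)
c=capture("top")
bolts=on_plane(c,[(285,128),(411,139),(270,258),(403,269)],.01);print("bolts",bolts, bolts.mean(0))
for q in("manifold","handle_running","handle_reserve","vial0","flask","tape_roll"):
    for s in silhouettes("top",q)[:4]:
        P=cloud(c,s["region"]); print(q,round(s["conf"],2),s["xy"],len(P),np.median(P,0),P.min(0),P.max(0))
        if "handle" in q:
            for zlo,zhi in((.08,.105),):
                Q=P[(P[:,2]>zlo)&(P[:,2]<zhi)]; m=Q[:,:2].mean(0);U,S,V=np.linalg.svd(Q[:,:2]-m); print("  pca",m,V[0],S/np.sqrt(len(Q)),len(Q), "ext",((Q[:,:2]-m)@V[0]).min(),((Q[:,:2]-m)@V[0]).max())
            # dark sleeve
            dark=s["region"]&(c["image"].max(2)<45)
            v,u=np.nonzero(dark);W=on_plane(c,np.c_[u,v],.097)
            m=W[:,:2].mean(0);U,S,V=np.linalg.svd(W[:,:2]-m); print("  sleeve",len(u),m,V[0],S/np.sqrt(len(u)))
# copper pipes between valves at z top .0545
im=c["image"];hsv=cv2.cvtColor(im,cv2.COLOR_BGR2HSV)
cop=((hsv[...,0]<14)&(hsv[...,1]>110)&(hsv[...,2]>70))
for lo,hi in((285,325),(375,400)):
    m=np.zeros_like(cop);m[20:245,lo:hi]=cop[20:245,lo:hi]
    v,u=np.nonzero(m);W=on_plane(c,np.c_[u,v],.05); W=W[np.abs(W[:,0]-.6)<.3]
    for _ in range(3):
        p=np.polyfit(W[:,0],W[:,1],1);r=W[:,1]-np.polyval(p,W[:,0]);W=W[np.abs(r)<.012]
    print("pipe",p,len(W),W[:,0].min(),W[:,0].max())
E
python3 - <<'E'
import cv2
i=cv2.imread('pics/top0.png')[110:290,210:470];cv2.imwrite('pics/crop.png',cv2.resize(i,None,fx=3,fy=3,interpolation=cv2.INTER_CUBIC))
E
```

```text
bolts [[ 0.7611  0.1266  0.01  ]
 [ 0.7382 -0.1863  0.01  ]
 [ 0.4407  0.1539  0.01  ]
 [ 0.4184 -0.1626  0.01  ]] [ 0.5896 -0.0171  0.01  ]
manifold 0.72 [337.6, 200.0] 20149 [ 0.5875 -0.0103  0.0093] [ 0.4018 -0.2525 -0.7555] [1.3935 0.1642 0.1197]
manifold 0.67 [446.5, 184.9] 853 [ 0.6144 -0.2592  0.0423] [ 0.5837 -0.3233 -0.0039] [ 0.6659 -0.2328  0.1232]
handle_running 0.63 [379.9, 219.1] 443 [ 0.5336 -0.0969  0.0952] [ 0.4849 -0.12    0.062 ] [ 0.6007 -0.0748  0.1026]
  pca [ 0.5354 -0.0958] [-0.9659  0.2591] [0.0334 0.006 ] 420 ext -0.06471696902537287 0.05266138851638734
  sleeve 254 [ 0.5144 -0.0902] [-0.9697  0.2442] [0.0169 0.006 ]
handle_running 0.42 [231.0, 152.6] 249 [0.6839 0.2433 0.0877] [ 0.6765  0.2349 -0.0043] [0.7246 0.2601 0.1134]
  pca [0.6828 0.2433] [-0.6331  0.7741] [0.0076 0.0033] 51 ext -0.013422656157606495 0.012333182695402383
  sleeve 2 [0.6733 0.2333] [-0.3648 -0.9311] [0.0125 0.    ]
handle_reserve 0.76 [278.5, 184.5] 387 [0.6039 0.1332 0.0949] [0.5901 0.0667 0.0603] [0.6167 0.1809 0.1022]
  pca [0.6039 0.1303] [-0.0802 -0.9968] [0.0332 0.0055] 366 ext
[... 355 characters left out ...]
] [-0.9987  0.0511] [0.1933 0.0757]
vial0 0.76 [232.1, 151.9] 253 [0.6838 0.2436 0.087 ] [0.6765 0.2349 0.0008] [0.7008 0.2601 0.1134]
vial0 0.61 [431.0, 284.1] 209 [ 0.3884 -0.2071  0.1053] [ 0.3751 -0.2245  0.004 ] [ 0.4006 -0.1999  0.1131]
vial0 0.46 [344.9, 150.1] 252 [ 0.6845 -0.019   0.0964] [ 0.6778 -0.0397  0.0041] [ 0.7357 -0.0052  0.1203]
flask 0.86 [446.5, 184.4] 807 [ 0.6139 -0.2578  0.0453] [ 0.5856 -0.3126 -0.0027] [ 0.6583 -0.2306  0.1232]
tape_roll 0.54 [360.1, 138.3] 244 [ 0.7198 -0.0656  0.0204] [ 0.6959 -0.0889  0.0054] [ 0.7468 -0.0413  0.0266]
pipe [-0.0772  0.1253] 488 0.4792710702380762 0.8980819015079365
pipe [-0.072  -0.0693] 361 0.4748139250235535 0.8995932235839353
```

View pics/crop.png

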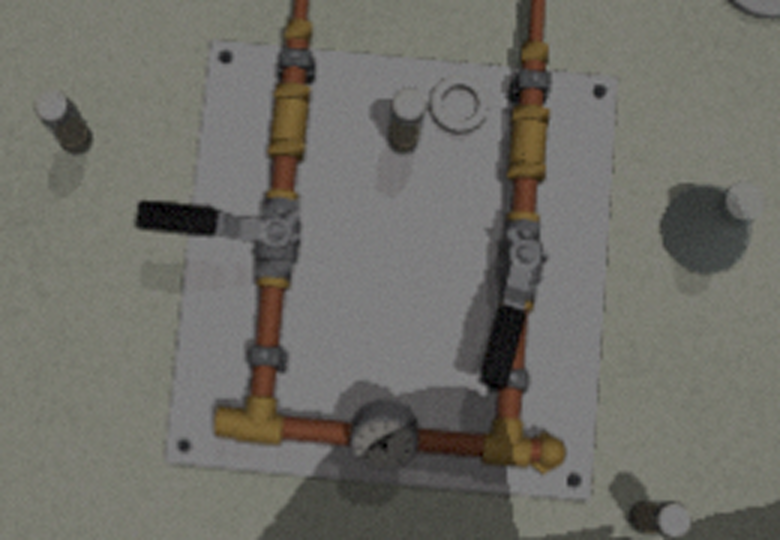

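```bash
cat >> h.py <<'E'
np.set_printoptions(precision=4,suppress=True)
S={"run":np.array([.586,-.108]),"res":np.array([.5987,.079])}
SIDE={"run":1,"res":-1}   # tool on ccw side(+1) pushes clockwise
Z=.076
def quat(a):
    a=(a+np.pi/2)%np.pi-np.pi/2          # mod pi, in [-90,90)
    if a>np.radians(20): a-=np.pi        # -> [-160,20]
    return [np.cos(a/2),np.sin(a/2),0,0]
def pose(v,th,off,r=.08,z=Z):
    u=np.array([np.cos(th),np.sin(th)]);n=np.array([-u[1],u[0]])
    p=S[v]+r*u+SIDE[v]*off*n
    return [p[0],p[1],z],quat(th)
def ftan(v,th,b):  # resisting force along push reversed
    n=np.array([-np.sin(th),np.cos(th),0])*SIDE[v]
    f=np.array(current_force())-b
    return f@n,np.linalg.norm(f)
E
python3 - <<'E'
from h import *
move_gripper(0.0)
th=np.radians(166)
p,q=pose("run",th,.055,z=.2); move_ptp(p,q); print(current_clock(),current_joint_pos(),current_finger_gap())
p,q=pose("run",th,.055); servo_line(p,q); print(current_clock(),current_position(),current_force())
t=current_clock()
p,q=pose("run",th,.030); print(servo_line(p,q,rate=.05,contact_N=3),current_clock()-t,current_position(),current_force())
c=capture("top");cv2.imwrite("pics/a1.png",cv2.resize(c["image"][110:290,210:470],None,fx=3,fy=3))
c=capture("scene");cv2.imwrite("pics/a2.png",cv2.resize(c["image"][110:310,180:440],None,fx=3,fy=3))
E
```

```text
4.1917 [-0.4149  0.2607  1.7195 -0.0004  1.161  -0.1692] 0.0006178280827141679
5.1667 [ 0.4956 -0.1424  0.0766] [0.6553 0.4074 1.2619]
False 0.6500000000000004 [ 0.5012 -0.1175  0.076 ] [ 0.5548 -0.4849  0.3179]
```

View pics/a2.png

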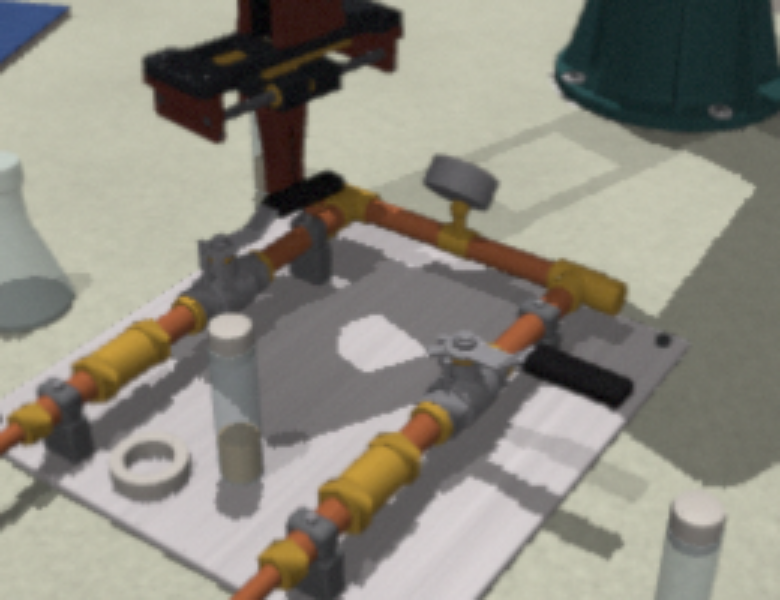

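The picture shows the closed fingers beside the running handle, clear of it and of everything else. Next I'll sweep it.

```bash
python3 - <<'E'
from h import *
b=np.array(current_force()); print("b",b)
th=166
p,q=pose("run",np.radians(th),.021); print(servo_line(p,q,rate=.03,contact_N=6),current_position(),np.array(current_force())-b,current_clock())
for th in (161,153,145,137,129,121,113,106):
    p,q=pose("run",np.radians(th),.021)
    h=servo_line(p,q,rate=.05,contact_N=12)
    print(th,h,ftan("run",np.radians(th),b),np.array(current_position())-p,round(current_clock(),2))
    if h or ftan("run",np.radians(th),b)[1]>13: break
E
```

```text
b [ 0.7812 -1.2617 -0.6156]
False [ 0.5031 -0.1092  0.076 ] [-3.0439 -2.2278  0.4057] 6.3667
161 False (np.float64(2.619799623867484), np.float64(2.79980374041515)) [ 0.     -0.0002 -0.    ] 6.66
153 False (np.float64(2.072267889129611), np.float64(2.2268093499693253)) [ 0.0003 -0.0001  0.    ] 7.04
145 False (np.float64(1.7372819570762617), np.float64(1.7956008866441269)) [ 0.0003 -0.0001  0.    ] 7.42
137 False (np.float64(2.5754707965881423), np.float64(2.580757398088094)) [0.     0.0001 0.    ] 7.81
129 False (np.float64(2.439289294485905), np.float64(2.585212482419031)) [-0.0002  0.0002 -0.    ] 8.19
121 False (np.float64(2.2927972504777054), np.float64(2.464705823721336)) [-0.0004  0.0001 -0.0001] 8.57
113 False (np.float64(2.829082337537044), np.float64(2.9079033120493922)) [-0.0005  0.0001 -0.0002] 8.96
106 False (np.float64(3.4443968200935338), np.float64(3.4666021630665)) [-0.0006  0.0002 -0.0002] 9.31
```

```bash
cat >> h.py <<'E'
def press(v,th,stop,b,target=15,off=.021,d=.7):
    sgn=-SIDE[v]; 
    while (th-stop)*sgn<0:
        f=ftan(v,np.radians(th),b)
        step=d if f[0]<6 else (.35 if f[0]<10 else .15)
        th+=sgn*step
        p,q=pose(v,np.radians(th),off)
        h=servo_line(p,q,rate=.015,contact_N=max(4,17-f[0]))
        f=ftan(v,np.radians(th),b); e=np.array(current_position())-p
        print(round(th,2),h,np.round(f,2),np.round(e*1000,2),round(current_clock(),2))
        if f[0]>=target-1.5 or f[1]>19: return th,True
    return th,False
E
python3 - <<'E'
from h import *
b=np.array([ 0.7812,-1.2617,-0.6156])
r=press("run",106,77,b); print(r)
if r[1]:
    sleep(.4); 
    for _ in range(4): print(ftan("run",np.radians(r[0]),b)); sleep(.05)
c=capture("top");cv2.imwrite("pics/b1.png",cv2.resize(c["image"][110:290,210:470],None,fx=3,fy=3))
E
```

```text
105.3 False [5.48 5.57] [-0.97  0.07 -0.23] 9.56
104.6 False [3.9  3.95] [-0.87  0.09 -0.22] 9.81
103.9 False [5.63 5.66] [-0.84  0.13 -0.24] 10.06
103.2 False [5.92 6.03] [-0.77  0.13 -0.23] 10.31
102.5 False [6.11 6.12] [-0.76  0.17 -0.24] 10.56
102.15 False [5.17 5.29] [-0.76  0.19 -0.24] 10.81
101.45 False [5.33 5.39] [-0.69  0.18 -0.22] 11.06
100.75 False [5.27 5.35] [-0.62  0.19 -0.22] 11.31
100.05 False [5.6  5.65] [-0.59  0.22 -0.23] 11.56
99.35 False [4.86 5.02] [-0.53  0.26 -0.2 ] 11.81
98.65 False [5.35 5.51] [-0.52  0.24 -0.21] 12.06
97.95 False [5.13 5.32] [-0.47  0.27 -0.22] 12.31
97.25 False [5.52 6.09] [-0.39  0.26 -0.2 ] 12.56
96.55 False [6.27 6.85] [-0.37  0.25 -0.19] 12.81
96.2 False [5.69 5.95] [-0.4   0.26 -0.18] 13.06
95.5 False [5.76 6.49] [-0.38  0.26 -0.2 ] 13.31
94.8 False [6.1  6.39] [-0.32  0.26 -0.17] 13.56
94.45 False [5.24 6.05] [-0.42  0.3  -0.2 ] 13.81
93.75 False [6.45 7.03] [-0.34  0.27 -0.19] 14.06
93.4 False [5.52 5.91] [-0.39  0.3  -0.21] 14.31
92.7 False [5.63 6.13] [-0.35  0.3  -0.19] 14.56
92.0 False [5.44 5.88] [-0.3   0.27 -0.18] 14.81
91.3
[... 385 characters left out ...]
16.81
87.8 False [9.6  9.85] [-1.92  0.21 -0.19] 17.06
87.45 False [11.1  11.56] [-2.41  0.17 -0.21] 17.31
87.3 False [11.66 12.17] [-2.64  0.2  -0.23] 17.56
87.15 False [12.89 13.46] [-2.85  0.14 -0.23] 17.81
87.0 False [12.46 13.18] [-3.08  0.15 -0.23] 18.06
86.85 False [12.5  13.37] [-3.28  0.14 -0.23] 18.31
86.7 False [13.03 14.35] [-3.51  0.12 -0.26] 18.56
86.55 False [14.02 15.61] [-3.74  0.12 -0.28] 18.81
(86.54999999999997, True)
(np.float64(13.67806647357252), np.float64(15.183687855533602))
(np.float64(13.776751849811081), np.float64(14.875463472919051))
(np.float64(13.181447603680532), np.float64(14.537819096529299))
(np.float64(13.530303730571614), np.float64(14.427427989139236))
```

View pics/b1.png

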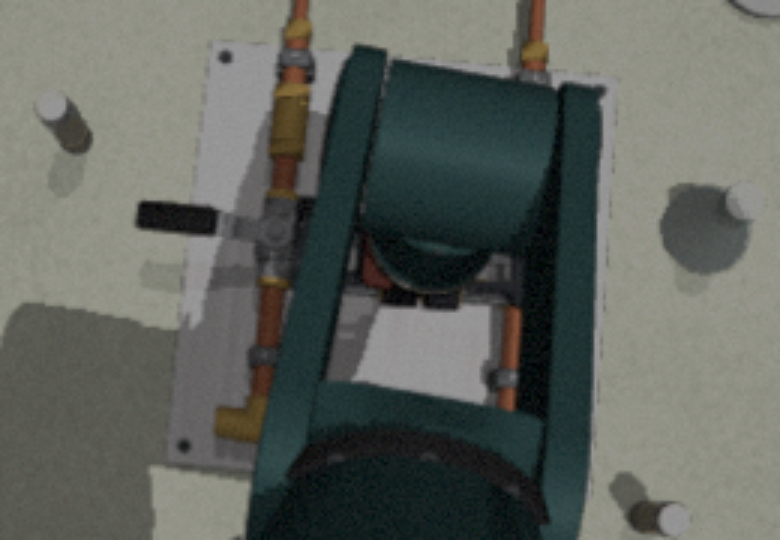

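```bash
python3 - <<'E'
from h import *
b=np.array([ 0.7812,-1.2617,-0.6156])
th=np.radians(86.2)
p,q=pose("run",th,.021); print(servo_line(p,q,rate=.015,contact_N=6)); sleep(.4)
for _ in range(3): print(ftan("run",th,b)); sleep(.03)
c=capture("scene");cv2.imwrite("pics/b2.png",cv2.resize(c["image"][110:310,180:440],None,fx=3,fy=3))
p,q=pose("run",th,.055); servo_line(p,q,rate=.08)
p,q=pose("run",th,.055,z=.2); servo_line(p,q)
print(current_force(),current_clock())
th=np.radians(84)
p,q=pose("res",th,.05,z=.2); move_ptp(p,q); print(current_joint_pos(),current_clock())
c=capture("scene");cv2.imwrite("pics/b3.png",cv2.resize(c["image"][110:310,180:440],None,fx=3,fy=3))
E
```

```text
False
(np.float64(13.894467852492928), np.float64(15.611637796247974))
(np.float64(15.275055630242338), np.float64(16.76628186282088))
(np.float64(15.45737192943846), np.float64(16.91911365537302))
[-0.0735  0.0209  0.4794] 21.8083
[ 0.1262  0.4841  1.3647 -0.0009  1.295   1.8018] 22.675
```

View pics/b2.png

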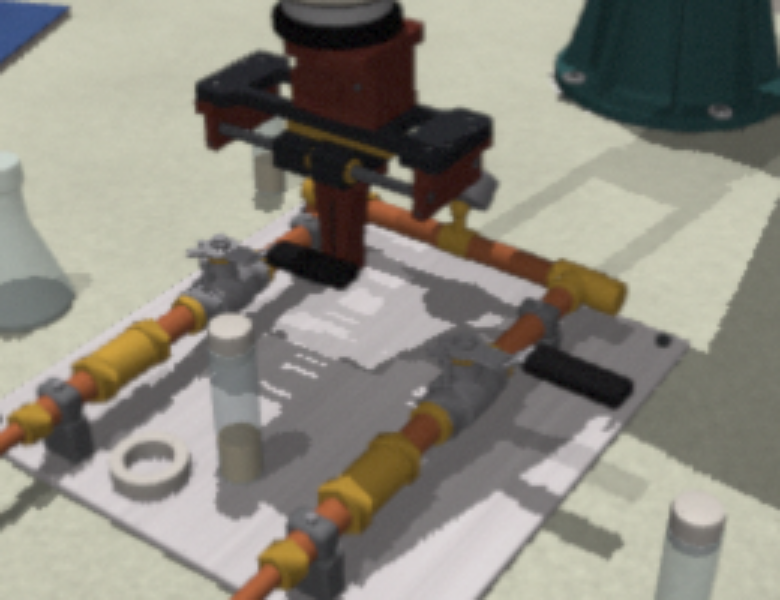

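View pics/b3.png

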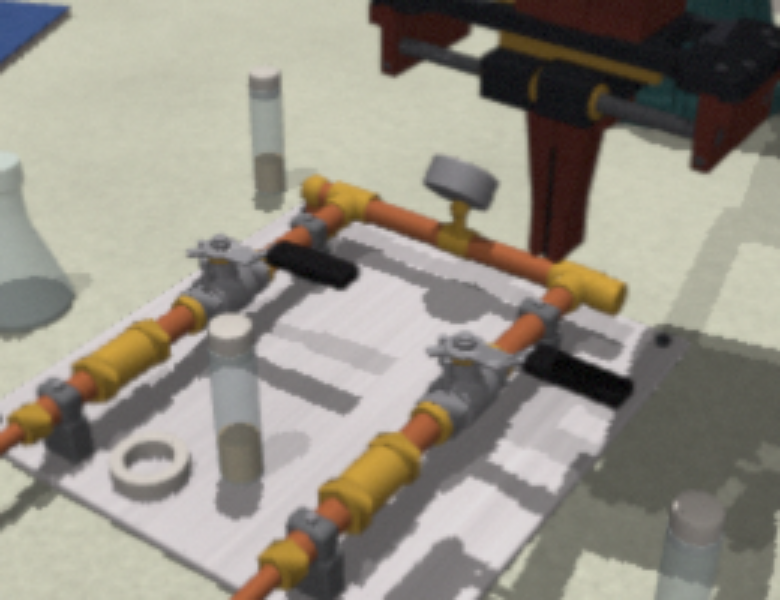

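The running handle is now across its pipe at (310,265 in the crop), nothing else has moved, and the fingers are above the far side of the reserve handle. Next is the reserve valve.

```bash
python3 - <<'E'
from h import *
p,q=pose("res",np.radians(84),.05); print(servo_line(p,q,contact_N=8),current_position(),current_clock())
p,q=pose("res",np.radians(84),.032); servo_line(p,q,rate=.05,contact_N=5); sleep(.1)
b=np.mean([current_force() for _ in range(3)],0); print("b",b)
ok=True
for th in (84,88,96,104,112,120,128,136,144,152,158,162):
    p,q=pose("res",np.radians(th),.021)
    h=servo_line(p,q,rate=.04,contact_N=11); f=ftan("res",np.radians(th),b)
    print(th,h,np.round(f,2),np.round((np.array(current_position())-p)*1000,2),round(current_clock(),2))
    if h or f[1]>13: ok=False;break
if ok:
    r=press("res",th,192,b,target=15.5,d=.9); print(r)
    if r[1]:
        sleep(.4)
        for _ in range(4): print(ftan("res",np.radians(r[0]),b)); sleep(.05)
c=capture("scene");cv2.imwrite("pics/c1.png",cv2.resize(c["image"][110:310,180:440],None,fx=3,fy=3))
E
```

```text
False [0.6576 0.1532 0.077 ] 23.7
b [-0.5527  0.2006  0.2187]
84 False [4.02 5.35] [0.7  0.2  0.14] 24.73
88 False [4.93 5.53] [0.96 0.04 0.23] 25.02
96 False [5.39 5.8 ] [ 0.54 -0.15  0.19] 25.47
104 False [3.72 4.68] [ 0.36 -0.34  0.17] 25.91
112 False [4.9  5.56] [ 0.43 -0.13  0.29] 26.35
120 False [3.52 4.77] [0.5  0.11 0.35] 26.79
128 False [4.88 6.23] [0.48 0.25 0.34] 27.23
136 False [3.65 4.89] [0.32 0.34 0.27] 27.68
144 False [3.14 4.34] [0.19 0.33 0.21] 28.12
152 False [4.14 5.55] [-0.04  0.34  0.13] 28.56
158 False [3.78 4.57] [-0.23  0.25  0.06] 28.93
162 False [4.51 6.04] [-0.3   0.23 -0.02] 29.22
162.9 False [4.5  5.31] [-0.22  0.36 -0.03] 29.47
163.8 False [4.08 5.37] [-0.2   0.35 -0.03] 29.72
164.7 False [4.34 5.52] [-0.16  0.35 -0.01] 29.97
165.6 False [4.02 5.29] [-0.15  0.34  0.01] 30.22
166.5 False [4.14 5.12] [-0.14  0.37 -0.02] 30.47
167.4 False [4.41 5.6 ] [-0.14  0.36 -0.01] 30.72
168.3 False [4.64 5.45] [-0.14  0.37 -0.01] 30.97
169.2 False [9.29 9.86] [0.23 1.31 0.02] 31.22
169.55 False [ 9.97 10.31] [0.42 1.75 0.07] 31.47
169.9 False [13.04 13.47] [0.54 2.19 0.08] 31.72
170.05 False [12.6  13.07] [0.6  2.36 0.08] 31.97
170.2 False [13.86 14.23] [0.68 2.58 0.11] 32.22
170.35 False [14.39 14.62] [0.72 2.74 0.1 ] 32.47
(170.35000000000005, True)
(np.float64(14.316918002672946), np.float64(14.668576397923486))
(np.float64(14.239802545734412), np.float64(14.645538874854568))
(np.float64(15.362372773616585), np.float64(15.579740396195929))
(np.float64(14.7979904862043), np.float64(15.181879995207305))
```

View pics/c1.png

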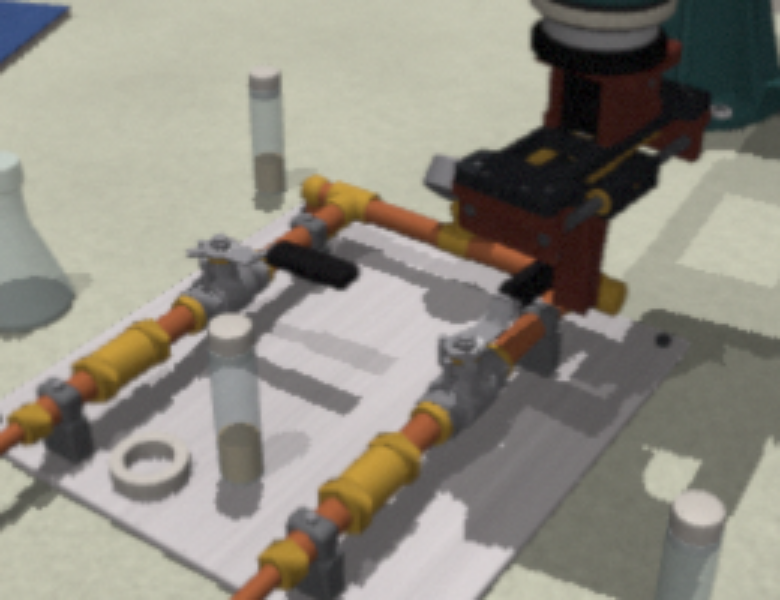

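The reserve handle lies along its pipe at about (525,285), pressed at about 15 N against a hard stop. Next I'll release it and measure both handles.

```bash
python3 - <<'E'
from h import *
th=np.radians(170.3)
p,q=pose("res",th,.06); servo_line(p,q,rate=.08)
p,q=pose("res",th,.06,z=.2); servo_line(p,q)
goto_joints([-1.301,.359,1.51,0,1.272,-.115]); sleep(.2)
print(current_clock(),current_force())
c=capture("top");cv2.imwrite("pics/d1.png",cv2.resize(c["image"][110:290,210:470],None,fx=3,fy=3))
for qn in("handle_running","handle_reserve"):
    for s in silhouettes("top",qn)[:2]:
        d=s["region"]&(c["image"].max(2)<45);v,u=np.nonzero(d)
        if len(u)<50: continue
        W=on_plane(c,np.c_[u,v],.097)[:,:2];m=W.mean(0);V=np.linalg.svd(W-m)[2][0]
        print(qn,round(s["conf"],2),s["xy"],m,"ang",np.degrees(np.arctan2(V[1],V[0]))%180,[np.degrees(np.arctan2(*(m-S[k])[::-1])) for k in S])
for qn in("vial0","flask","tape_roll"):
    for s in silhouettes("top",qn)[:4]: print(qn,s["xy"],np.median(cloud(c,s["region"]),0))
E
```

```text
37.65 [-0.5496  0.6127 -0.2514]
handle_running 0.78 [359.7, 194.0] [ 0.5868 -0.0355] ang 89.34100443203309 [np.float64(89.34804708597534), np.float64(-95.91887736377669)]
handle_reserve 0.88 [299.1, 209.1] [0.5269 0.0922] ang 170.33335680153567 [np.float64(106.44140050245065), np.float64(169.59109847923781)]
vial0 [233.5, 153.0] [0.6843 0.2434 0.085 ]
vial0 [348.7, 151.4] [ 0.6823 -0.0174  0.0992]
vial0 [429.9, 283.5] [ 0.3881 -0.2068  0.1037]
flask [446.9, 184.3] [ 0.6142 -0.2587  0.0446]
flask [359.4, 191.8] [ 0.5856 -0.0549  0.0951]
tape_roll [362.0, 140.2] [ 0.7228 -0.0657  0.0204]
```

View pics/d1.png

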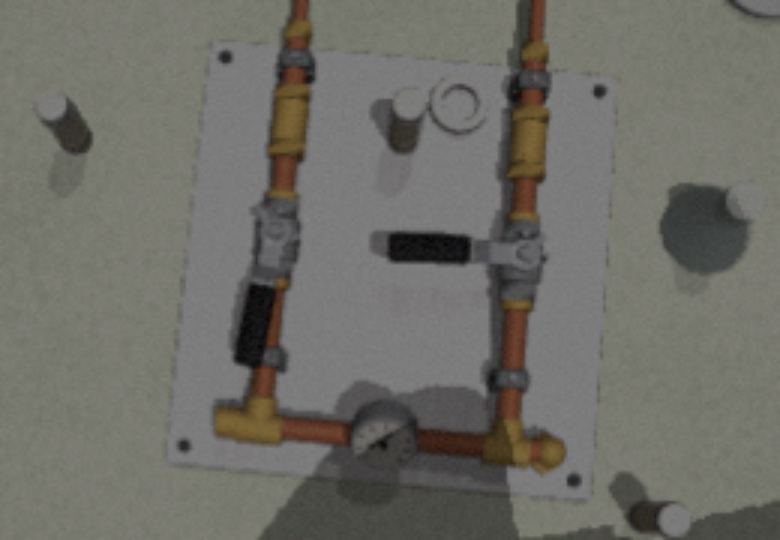

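The running handle is 3.5° off square and the reserve handle about 5.5° off its pipe line, both inside the stop range. The loose items are where they started, so I'm handing in.

```bash
python3 -c "
from bench import *
close_job(); print(current_clock())"
```

```text
the job is handed in; nothing more can be done
the job is handed in; nothing more can be done
```

The changeover is done and handed in at about 38 s of the 67 s allowed. The hand-in reports no verdict, so what follows is from my own readings.

- **Running valve (right leg):** I pushed the handle shut with closed fingers and pressed it on its stop at about 14–17 N by the wrist force. The reserve handle was still shut at that point. It now lies about 3.5° off square to its pipe.
- **Reserve valve (left leg):** I then pushed this handle open and pressed it on its stop at about 15 N. It now lies about 5.5–6° off its pipe line. That is inside the 7° stop range and the 9.2° (0.16 rad) limit.
- **Loose items:** In the last top view, all three vials, the flask and the tape roll measure within about 4 mm of where they started, and none is tipped.
- **Robot:** The arm is back at its start pose, touching nothing. The wrist force reads under 1 N.

In that last view the flask search also gave a false second hit on the running handle, which I ignored. No other check failed or disagreed.

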